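# Dock the torch on its charger

## Task

Put the torch on its charging dock: press it down between the spring clips with its tail cap towards the contact block, until both clips have snapped round the barrel, then slide it along under the little roof until the tail is flush against the block. Let go of it and leave the other things on the bench where they are.

Things in the scene. Friction and masses are not known exactly. Their poses are not given: they have to be found in the camera images.
- torch: Loose torch, 194 mm long, 0.18 kg, lying on the bench (axis 17 mm high). Origin on its axis, mid barrel; x runs from the head (lens) to the tail cap. Round aluminium barrel, 26 mm diameter, x = -66 to +66 mm; black eight-sided head, 34 mm across flats, x = -110 to -66; black eight-sided tail cap, 34 mm across flats, 37 over corners, x = +66 to +84. May be turned about its own axis.
- torch_tail (a point): Centre of the flat tail end of the torch (x = +84 mm in the torch's frame); axes as the torch.
- torch_neck (a point): Point on the torch's axis where barrel and head meet (x = -66 mm in the torch's frame); axes as the torch.
- dock: Grey charging dock fixed to the bench; origin on its underside midway between its two spring clips; x runs along the clips to the contact block, z up. Base plate 12 mm high, 70 mm wide, x = -62 to +116 mm. Neither head nor cap passes through the clips: the barrel's middle must be between x = -20 and +4 mm when pressed in, and is at x = +12 mm when home.
- dock_mid (a point): Centre between the clips on a seated barrel's axis (42 mm above the bench, x = y = 0 of the dock); axes as the dock. The clips, centred 40 mm to either side along x and 12 mm long, leave 68 mm free between them. Pressing the torch into both takes about 10 to 20 N downward and ends on a solid saddle; sliding it along in them takes about 5 N.
- dock_clip0 (a point): Centre of the clip far from the contact block (dock x = -40 mm, 42 mm above the bench); axes as the dock. C-shaped steel spring, open at the top: mouth about 20 mm wide, springs open for the 26 mm barrel; flared lips 37 mm apart reach 60 mm above the bench. A barrel lying on the lips, not snapped in, is about 18 mm too high.
- dock_clip1 (a point): Centre of the same kind of clip near the contact block (dock x = +40 mm, 42 mm above the bench); axes as the dock.
- dock_stop (a point): Point on the contact block's face for the centre of the torch's tail (dock x = +96 mm, y = 0, 42 mm above the bench); axes as the dock. Block 52 mm wide, 70 mm tall; its roof (underside 64 mm above the bench, top 70) overhangs the face by 8 mm, so press the torch in with the tail short of dock x = +88 mm, then slide it under the roof.
- elec_tape: Bystander: small roll of black tape, 53 mm across, 19 mm high, lying flat; origin at the centre of its underside.
- tape_measure: Bystander: black and yellow tape measure, 71x82x33 mm; origin at the centre of its underside.
- screwdriver_red: Bystander: red-handled screwdriver lying flat, 26x214x26 mm; origin at the centre of its underside.
- spray_can: Bystander: standing spray can, 67 mm diameter, 225 mm tall; origin at the centre of its underside.

How it is judged:
At the end, for the whole second after the job is handed in: The torch lies at rest in both clips, tail cap towards the contact block: its tail centre and the neck (where barrel meets head) are both within 4 mm sideways and in height of the clips' axis, and the tail is within 3 mm of the block's face (x of torch_tail in the frame of dock_stop above -0.003 m and y of torch_tail in the frame of dock_stop between -0.004 and 0.004 m and z of torch_tail in the frame of dock_stop between -0.004 and 0.004 m and y of torch_neck in the frame of dock_stop between -0.004 and 0.004 m and z of torch_neck in the frame of dock_stop between -0.004 and 0.004 m and linear speed of torch below 0.02 m/s); the robot touches nothing.
It fails at once if a bystander (tape roll, tape measure, spray can or screwdriver) is moved by more than 30 mm (distance of any of elec_tape, tape_measure, spray_can, screwdriver_red from where it was at the start of the episode above 0.03 m).
It also fails if it takes over 46 s, if anything falls off the work surface, if the arm or the gripper's body presses on something with over 40 N, if the wrist force passes 120 N, or if a joint passes its speed limit or range.

## Robot

A 7-joint arm with a two-finger parallel gripper is mounted at the origin on a cart in front of the work surface, level with it; the furniture and walls round the work are solid. World frame = base frame: x ahead of the robot, y to its left, z up, the work surface at z = 0. Lengths are in m, angles in rad, forces in N, time in s.
With the tool pointing down it reaches from about 0.425 to 0.875 m from the base axis. Payload 8.4 kg.
Tool frame: the origin (TCP) lies on the front face of the gripper's body, between the roots of the fingers; the fingertips stand 70 mm ahead of it and the grasp point (between the pads) lies robot.pinch_z ahead of it (robot.pinch_z is the distance from the TCP to the grasp point, in m); z points along the fingers, y is the line along which they close (so a half turn about z gives the same grasp; the last joint's range is limited). The gripper opens to 87 mm and grips with 3 to 60 N. Pads are 19 mm wide; open, the fingers measure 117 mm over their backs; the gripper's body (75 mm by 190 mm) begins 51 mm behind the grasp point.
Start: joints at [1.136, 0.333, 0.04, 1.465, -0.013, 1.343, -0.059], TCP at [0.214, -0.614, 0.292] pointing down, gripper open.
Joint ranges: [-2.58, 2.58], [-0.38, 2.09], [-1.3, 1.39], [0.25, 2.4], [-1.5, 4.64], [0.08, 2.09], [-2.65, 2.65]. Speed limits (rad/s): [2.22, 2.22, 2.79, 2.79, 3.14, 3.14, 3.14].

## Interface

Orientations are given as a rotation vector (axis times angle).
In Python, from bench import robot, effector, vision, workorder, models gives the robot as it stands. The module is installed in compiled form; this text tells all that it offers. Calls block until the motion is done:
- robot.move_ptp(position, orientation): joint-space move of the TCP to a pose.
- robot.line_to(position, rate=0.15, rot=None, max_force=None): straight line of the TCP; rot=None keeps the orientation; rate is the mean speed in m/s. With max_force (N) it stops when the force on the tool has changed by that much, and returns True; else False.
- robot.move_j(angles): joint-space move.
- effector.move_gripper(opening, grasp_force=None): finger opening in m; grasp_force is the grip in N (None keeps the last); returns when the fingers have stopped.
- robot.hold(seconds).
- robot.inverse_kinematics(position, orientation): joint angles nearest the present ones, or None.
- robot.read_state(): the state.
- vision.get_image(name): name is "scene" or "top" or "wrist"; returns a dict with "frame" (400x640x3 uint8, red, green, blue), "fx", "fy", "cx", "cy" (pixels), "R" (3x3) and "t" (3): a world point X has camera coordinates R X + t. Camera axes: x right, y down, z forward; pixel columns grow to the right and rows downward; lengths in m; the calibration is good to about 2 mm. A picture is of the moment at which its call begins. There is no depth.
A pose or a line that the arm cannot do raises robot.PlanningError and nothing moves.
- workorder.close_job(): hands the job in; it is judged then, once.
Trained networks look in a picture, given as the dict that the camera call returned (one of the last four; its "shot" number tells which), for a name from the list of things; names that differ only in an ending like _2 or _b are one class to them, and where a whole thing is asked for, a point or a joint stands for the part that bears it (a point fixed in the world has none). Each returns a list of dicts, best first, with "p" (0 to 1); they miss things now and then, are a little off and sometimes report something else, mostly with a low value. They report only what shows in the picture. A call takes as long as a camera call.
- models.silhouettes(picture, target): "mask" (400x640 bool, what is visible of it) and "bbox" ([left, top, width, height] in pixels, round what is visible of it).
The state is a dict: "clock": time; "qpos": joint angles; "joint_vel": joint speeds; "joint_efforts": joint torques, N m; "tool_pos": TCP position; "tool_rot": TCP orientation; "force": force on the tool from outside, world axes, zero at the start; "moment": the same for the moment, N m; "opening": finger opening in m; "finger_force": force on a finger pad.
Only numpy, scipy, OpenCV 4.12 (cv2) and the standard library are available. Lean on these libraries where they do the work, as an engineer would, in place of code of your own. Each camera call takes 0.05 s, during which the arm holds its last target. There are 200 camera calls.

## Working session

There is one attempt and no reset: what is moved stays moved. The work goes in short steps, each a Python script; the robot and the scene stay as the last script left them, time stands still between calls to the robot, and variables do not carry over. Pictures are saved under pics/ and viewed, at most 10 in all, crops included, and the job is handed in when it is done.

```bash
mkdir -p pics
cat > h.py <<'E'
import numpy as np, cv2
from bench import robot, effector, vision, workorder, models
from scipy.spatial.transform import Rotation as Rn
def save(im,name): cv2.imwrite('pics/'+name,im['frame'][:,:,::-1])
def ray(im,uv,z):
    "world point at height z seen at pixel uv"
    R=np.array(im['R']);t=np.array(im['t']);c=-R.T@t
    d=R.T@np.array([(uv[0]-im['cx'])/im['fx'],(uv[1]-im['cy'])/im['fy'],1.])
    return c+d*(z-c[2])/d[2]
def proj(im,X):
    p=np.array(im['R'])@np.array(X)+np.array(im['t'])
    return np.array([im['fx']*p[0]/p[2]+im['cx'],im['fy']*p[1]/p[2]+im['cy']])
def rect(mask):
    c,_=cv2.findContours(mask.astype(np.uint8),cv2.RETR_EXTERNAL,cv2.CHAIN_APPROX_NONE)
    return cv2.minAreaRect(max(c,key=cv2.contourArea))
E
python3 - <<'E'
from h import *
np.set_printoptions(precision=4,suppress=True)
a=[]
for n in ['scene','top']:
    im=vision.get_image(n); a.append(im['frame'])
    print(n,-np.array(im['R']).T@np.array(im['t']))
    for k in ['torch','dock','elec_tape','tape_measure','screwdriver_red','spray_can']:
        for d in models.silhouettes(im,k)[:2]:
            r=rect(d['mask']);print(k,round(d['p'],2),d['bbox'],[np.round(ray(im,p,0.017),3)[:2].tolist() for p in cv2.boxPoints(r)])
    save(im,n+'0.png')
s=robot.read_state();print(s['clock'],s['tool_pos'],s['tool_rot'],robot.pinch_z)
E
```

```text
scene [0.2697 0.7128 0.5264]
torch 0.56 [362.4, 156.8, 23.9, 43.8] [[0.594, -0.286], [0.564, -0.319], [0.467, -0.088], [0.493, -0.063]]
dock 0.75 [302.2, 240.5, 53.2, 90.4] [[0.478, 0.351], [0.553, 0.136], [0.464, 0.122], [0.411, 0.336]]
elec_tape 0.69 [331.7, 207.1, 23.6, 17.8] [[0.569, -0.002], [0.524, -0.022], [0.499, 0.045], [0.541, 0.064]]
tape_measure 0.93 [237.3, 219.9, 37.6, 36.5] [[0.733, 0.174], [0.683, 0.118], [0.613, 0.203], [0.66, 0.252]]
screwdriver_red 0.55 [325.0, 139.5, 34.6, 25.1] [[0.703, -0.205], [0.684, -0.316], [0.657, -0.282], [0.678, -0.176]]
spray_can 0.73 [217.1, 126.7, 37.6, 99.7] [[1.19, -0.308], [1.116, -0.389], [0.714, 0.126], [0.766, 0.169]]
top [0.4896 0.0112 0.9732]
torch 0.93 [364.8, 210.5, 75.1, 46.9] [[0.507, -0.09], [0.59, -0.273], [0.559, -0.286], [0.476, -0.104]]
dock 0.98 [188.0, 235.6, 81.4, 43.8] [[0.479, 0.359], [0.53, 0.167], [0.462, 0.148], [0.412, 0.338]]
elec_tape 0.64 [313.9, 227.7, 17.5, 13.3] [[0.56, 0.034], [0.56, -0.015], [0.514, -0.014], [0.514, 0.034]]
elec_tape 0.61 [188.8, 235.5, 78.0, 45.1] [[0.478, 0.36], [0.532, 0.167], [0.464, 0.147], [0.412, 0.338]]
tape_measure 0.9 [236.6, 166.7, 35.0, 29.2] [[0.675, 0.24], [0.735, 0.182], [0.679, 0.128], [0.621, 0.186]]
screwdriver_red 0.63 [402.8, 166.2, 84.7, 22.0] [[0.682, -0.201], [0.709, -0.206], [0.671, -0.417], [0.644, -0.411]]
spray_can 0.86 [262.6, 96.6, 36.7, 60.6] [[0.885, 0.174], [0.905, 0.095], [0.752, 0.058], [0.733, 0.136]]
0.7 [ 0.2142 -0.6137  0.2923] [-3.0974 -0.5251 -0.    ] 0.051
```

Run:
```python
import cv2,numpy as np
t=cv2.imread('pics/top0.png');s=cv2.imread('pics/scene0.png')
a=cv2.resize(t[160:290,170:500],None,fx=2.4,fy=2.4,interpolation=2)
b=cv2.resize(s[120:340,220:500],None,fx=1.2,fy=1.2,interpolation=2)
o=np.zeros((a.shape[0]+b.shape[0],800,3),np.uint8);o[:a.shape[0],:a.shape[1]]=a[:,:800];o[a.shape[0]:,:b.shape[1]]=b
cv2.imwrite('pics/c0.png',o);print(a.shape,b.shape)
```

```text
(312, 792, 3) (264, 336, 3)
```

View pics/c0.png

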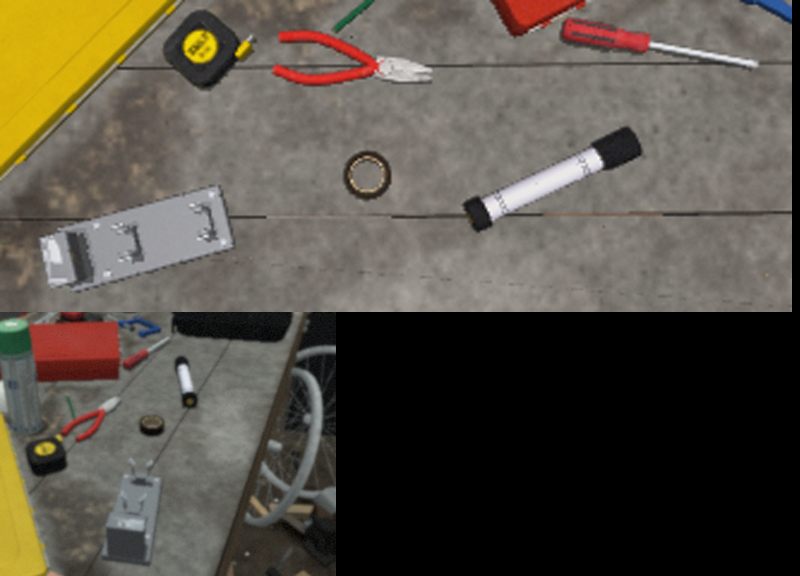

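The top view shows the torch's tail (crop 480,212) pointing to +y. The dock is at crop (135,240), with its contact block at the +y end, so tail and block already face the same way. I'll look at the dock from the wrist first, then the torch.

```bash
cat >> h.py <<'E'
def down(ang):
    "tool pointing down, tool x at world angle ang"
    x=np.array([np.cos(ang),np.sin(ang),0]);z=np.array([0,0,-1.]);return Rn.from_matrix(np.c_[x,np.cross(z,x),z]).as_rotvec()
E
python3 - <<'E'
from h import *
np.set_printoptions(precision=3,suppress=True)
im=vision.get_image('wrist');s=robot.read_state()
Rt=Rn.from_rotvec(s['tool_rot']).as_matrix();c=-np.array(im['R']).T@np.array(im['t'])
print('cam in tool',Rt.T@(c-s['tool_pos']),'\n',Rt.T@np.array(im['R']).T,im['fx'])
for P,a in (((.53,-.19,.2),np.arctan2(.183,-.085)),((.47,.25,.2),np.arctan2(.19,-.051))):
    for k in (0,np.pi): print(robot.inverse_kinematics(P,down(a+k)))
E
```

```text
cam in tool [ 0.084  0.    -0.094] 
 [[-0.    -0.954 -0.299]
 [ 1.     0.    -0.001]
 [ 0.001 -0.299  0.954]] 281.75921350992445
[ 0.705  0.269 -0.509  1.773  0.143  1.136  0.585]
[ 0.447  0.237 -0.209  1.786  0.054  1.124 -2.486]
[ 0.466  0.439 -1.257  1.822  0.447  1.211 -0.665]
[ 0.36   0.35  -1.092  1.826  0.337  1.171  2.563]
```

Run:
```python
from h import *
np.set_printoptions(precision=3,suppress=True)
robot.move_ptp((.47,.25,.33),down(np.arctan2(.19,-.051)))
im=vision.get_image('wrist');save(im,'w1.png')
d=models.silhouettes(im,'dock');print([(x['p'],x['bbox']) for x in d])
s=robot.read_state();print(s['clock'],s['qpos'],s['force'])
g=(np.array([.4709,.2506]),np.arctan2(.19,-.051))
import json;json.dump({k:np.array(im[k]).tolist() for k in('R','t','fx','fy','cx','cy')},open('w1.json','w'))
```

```text
[(0.56, [300.2, 102.8, 50.8, 121.4])]
4.0083 [ 0.537  0.289 -1.298  1.649  0.281  1.419 -0.532] [ 0.495  0.314 -0.327]
```

View pics/w1.png

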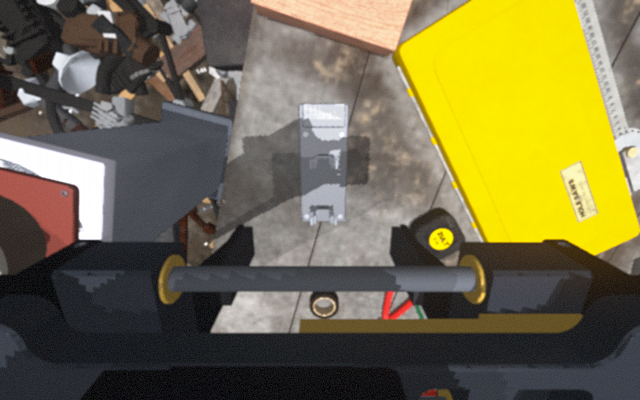

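The dock is at columns 300–350, rows 103–224, with the block at the top (row ~110) and the clips at rows ~160 and ~213. I'll fit the dock's outline, then go and look at the torch.

```bash
cat >> h.py <<'E'
from scipy.optimize import minimize
def box(x,y,z): return np.array([[a,b,c] for a in x for b in y for c in z])
DOCK=[box((-.062,.116),(-.035,.035),(0,.012)),box((.096,.116),(-.026,.026),(0,.070)),box((.088,.116),(-.026,.026),(.064,.070))]
DOCK+=[box((c-.006,c+.006),(s*.010,s*.0185),(.012,.060)) for c in(-.04,.04) for s in(-1,1)]
def oct_(x0,x1,r,n=12): return np.array([[x,r*np.cos(a),r*np.sin(a)] for x in(x0,x1) for a in np.arange(n)*2*np.pi/n])
TORCH=[oct_(-.066,.066,.013),oct_(-.110,-.066,.0175),oct_(.066,.084,.0175)]
def place(parts,p,z=0): 
    c,s=np.cos(p[2]),np.sin(p[2]);R=np.array([[c,-s,0],[s,c,0],[0,0,1]]);return [q@R.T+[p[0],p[1],z] for q in parts]
def render(im,parts,k=4):
    m=np.zeros((400*k,640*k),np.uint8)
    for q in parts:
        uv=np.array([proj(im,v) for v in q]);cv2.fillConvexPoly(m,cv2.convexHull(((uv+.5)*k).astype(np.int32)),1)
    return cv2.resize(m.astype(np.float32),(640,400),interpolation=cv2.INTER_AREA)
def fit(im,mask,parts,p0,z=0,valid=None):
    M=mask.astype(np.float32);v=1 if valid is None else valid
    def f(p):
        r=render(im,place(parts,p,z))*v;return 1-np.minimum(r,M).sum()/np.maximum(r,M).sum()
    p0=np.array(p0);sx=np.vstack([p0,*(p0+np.diag([.012,.012,.08]))])
    o=minimize(f,p0,method='Nelder-Mead',options=dict(initial_simplex=sx,xatol=2e-4,fatol=1e-4));return o.x,1-o.fun
E
python3 - <<'E'
from h import *
np.set_printoptions(precision=4,suppress=True)
im=vision.get_image('wrist');d=models.silhouettes(im,'dock')[0]
p,q=fit(im,d['mask'],DOCK,(.47,.25,np.arctan2(.19,-.051)));print('dock wrist',p,q)
a=im['frame'][:,:,::-1].copy();r=render(im,place(DOCK,p))>.5
c,_=cv2.findContours(r.astype(np.uint8),0,1);A=cv2.resize(a,None,fx=4,fy=4,interpolation=2);
for w in place(DOCK,p):
    h=cv2.convexHull(np.array([proj(im,v) for v in w]).astype(np.float32));cv2.polylines(A,[((h+.5)*4).astype(np.int32)],1,(0,0,255),1)
A[((cv2.resize(d['mask'].astype(np.uint8),None,fx=4,fy=4,interpolation=0)-cv2.erode(cv2.resize(d['mask'].astype(np.uint8),None,fx=4,fy=4,interpolation=0),np.ones((3,3))))>0)]=(0,255,0)
cv2.imwrite('pics/dfit.png',A[380:940,1100:1500])
robot.move_ptp((.53,-.20,.25),down(np.arctan2(.183,-.085)))
im=vision.get_image('wrist');save(im,'w2.png')
for x in models.silhouettes(im,'torch')[:2]:
    p,q=fit(im,x['mask'],TORCH,(.529,-.18,np.arctan2(.183,-.085)),.017);print('torch wrist',x['p'],x['bbox'],p,q)
im=vision.get_image('top')
for k,P,p0,z in(('dock',DOCK,(.47,.25,np.arctan2(.19,-.051)),0),('torch',TORCH,(.529,-.18,np.arctan2(.183,-.085)),.017)):
  for x in models.silhouettes(im,k)[:1]:
    print('top',k,x['p'],*fit(im,x['mask'],P,p0,z))
s=robot.read_state();print(s['clock'],s['qpos'])
E
```

```text
dock wrist [0.4819 0.2189 1.8323] 0.9750073552131653
torch wrist 0.59 [309.4, 79.2, 35.7, 171.6] [ 0.5283 -0.1752  1.9995] 0.9386867880821228
top dock 0.68 [0.4809 0.2193 1.8355] 0.9610334038734436
top torch 0.88 [ 0.5263 -0.1728  2.0029] 0.6072503328323364
6.0417 [ 1.2796  0.4828 -1.2818  1.6846  0.4755  1.3363  0.3499]
```

View pics/dfit.png

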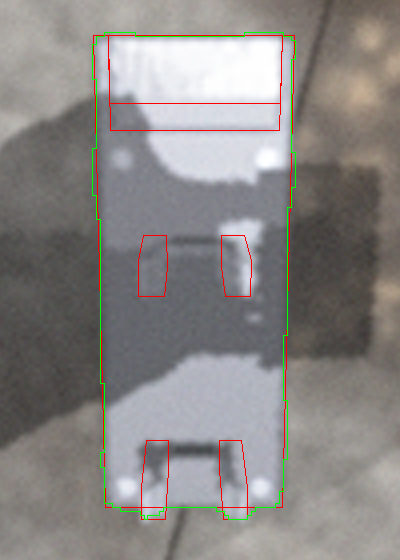

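View pics/w2.png

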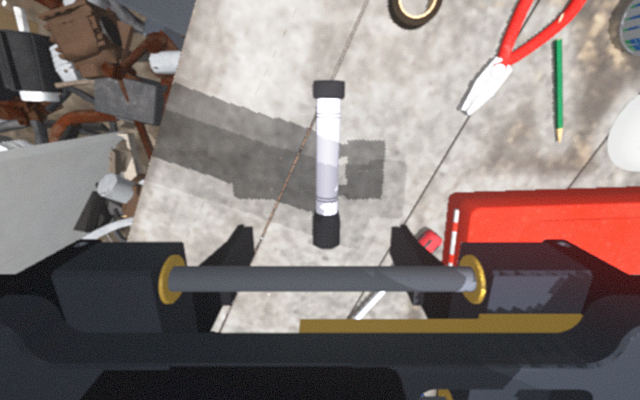

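Both fits sit well on the pictures: in dfit the outlines match the plate, block and clips, and in w2 the torch spans rows 80–250 with its tail up. Both views of the dock agree within about 1 mm. Picking up the torch now.

```bash
python3 - <<'E'
from h import *
np.set_printoptions(precision=4,suppress=True)
T=np.array([.5283,-.1752]);a=2.0;D=np.array([.4817,.219]);da=1.833;dx=np.array([np.cos(da),np.sin(da)])
pz=robot.pinch_z
robot.move_ptp((*T,.021+pz+.06),down(a))
print(robot.line_to((*T,.021+pz),rate=.08,max_force=15))
effector.move_gripper(0.0,60)
s=robot.read_state();print(s['clock'],s['opening'],s['finger_force'],s['tool_pos'],s['qpos'])
robot.line_to((*T,.15+pz),rate=.2)
P=D-.008*dx
robot.move_ptp((*P,.115+pz),down(da))
s=robot.read_state();print(s['clock'],s['opening'],s['finger_force'],s['tool_pos'],s['qpos'],s['force'])
im=vision.get_image('wrist');save(im,'w3.png')
x=models.silhouettes(im,'torch')
for x in x[:1]: print(x['p'],x['bbox'],*fit(im,x['mask'],TORCH,(*P,da),.111))
im=vision.get_image('scene');save(im,'s3.png')
E
python3 - <<'E'
import cv2,numpy as np
a=cv2.imread('pics/w3.png')[0:300,150:500];b=cv2.imread('pics/s3.png')[150:350,200:440]
o=np.zeros((600,800,3),np.uint8);o[:300,:350]=a;b=cv2.resize(b,None,fx=1.5,fy=1.5);o[300:,:360]=b
cv2.imwrite('pics/c3.png',o)
E
```

```text
False
8.5333 0.024882504419839236 59.99913454055786 [ 0.5282 -0.1752  0.072 ] [ 1.1126  0.6479 -1.101   1.8721  0.6692  1.0503  0.163 ]
10.775 0.024541137094949126 59.991291761398315 [0.4844 0.2101 0.1657] [ 0.5461  0.5012 -1.2716  1.8666  0.5223  1.1695 -0.6473] [ 0.437  -0.1385 -2.0208]
0.95 [285.3, 98.1, 76.1, 219.9] [0.4854 0.2106 1.8252] 0.6429833173751831
```

View pics/c3.png

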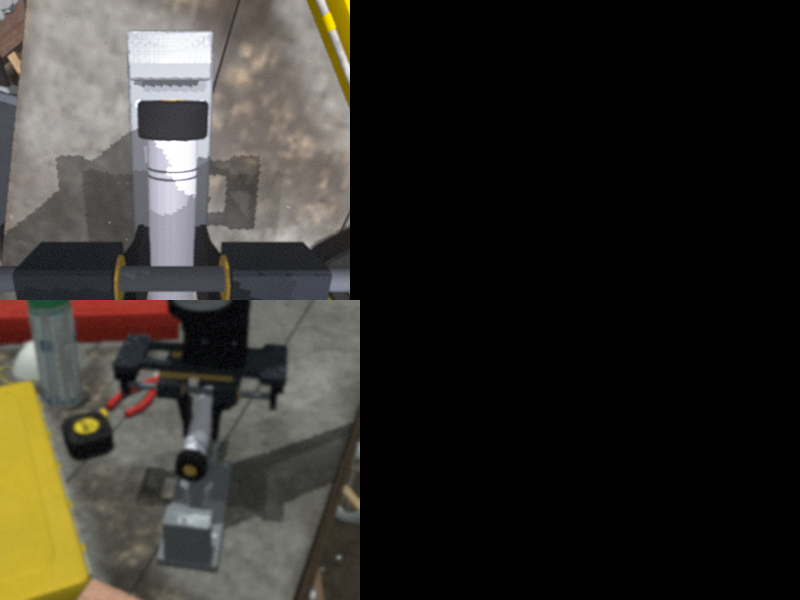

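The torch is held over the dock about level. Its tail cap is at column ~323 against ~320 for the block, under 2 mm off, and it is short of the roof. Pressing down now.

Run:
```python
from h import *
np.set_printoptions(precision=4,suppress=True)
D=np.array([.4817,.219]);da=1.833;dx=np.array([np.cos(da),np.sin(da)]);pz=robot.pinch_z;P=D-.008*dx
robot.line_to((*P,.072+pz),rate=.1)
print(robot.read_state()['force'])
for g in np.arange(.068,.0409,-.003):
    r=robot.line_to((*P,g+pz),rate=.04,max_force=45)
    s=robot.read_state();print(round(g,3),r,s['tool_pos']-[*P,pz],s['force'],s['moment'],round(s['opening'],4))
    if s['force'][2]>45: break
im=vision.get_image('wrist');save(im,'w4.png')
im=vision.get_image('scene');save(im,'s4.png');print(s['clock'])
a=cv2.imread('pics/w4.png')[0:300,150:500];b=cv2.resize(cv2.imread('pics/s4.png')[200:350,260:420],None,fx=2.5,fy=2.5,interpolation=2)
o=np.zeros((400,750,3),np.uint8);o[:300,:350]=a;o[:375,350:]=b
cv2.imwrite('pics/c4.png',o)
```

```text
[-0.4171 -0.6111 -0.7189]
0.068 False [0.0001 0.     0.0681] [ 0.3096 -0.2136 -1.5707] [ 0.0636 -0.1365 -0.0292] 0.0248
0.065 False [-0.0002  0.0001  0.065 ] [-1.9963 -0.178   0.3151] [0.0495 0.2074 0.0242] 0.0249
0.062 False [-0.0002  0.0001  0.0619] [-1.4015 -0.2888  0.9003] [0.1161 0.3398 0.0244] 0.0246
0.059 False [-0.0002  0.0002  0.059 ] [-2.5128  0.1312  1.5786] [0.1772 0.4246 0.0693] 0.0249
0.056 False [-0.0002  0.0001  0.0559] [-2.0457  0.0006  0.7474] [0.2976 0.4064 0.0233] 0.0248
0.053 False [-0.0003 -0.0002  0.0526] [-2.6534  1.8048 -3.159 ] [ 0.2602  0.3717 -0.0058] 0.0248
0.05 False [-0.0003 -0.0004  0.0494] [-1.9194 -0.1116 -6.1389] [0.1661 0.2887 0.0522] 0.0247
0.047 False [-0.0003 -0.0004  0.0466] [-3.5547 -1.2026 -3.62  ] [-0.2047  0.6131  0.025 ] 0.0248
0.044 False [-0.     -0.      0.0456] [-12.766   -8.4268  23.7188] [-1.6899  2.572   0.008 ] 0.0249
0.041 False [-0.      0.0003  0.0447] [-21.7359 -15.6734  56.5854] [-3.3948  4.9963 -0.0116] 0.0243
14.0083
```

View pics/c4.png

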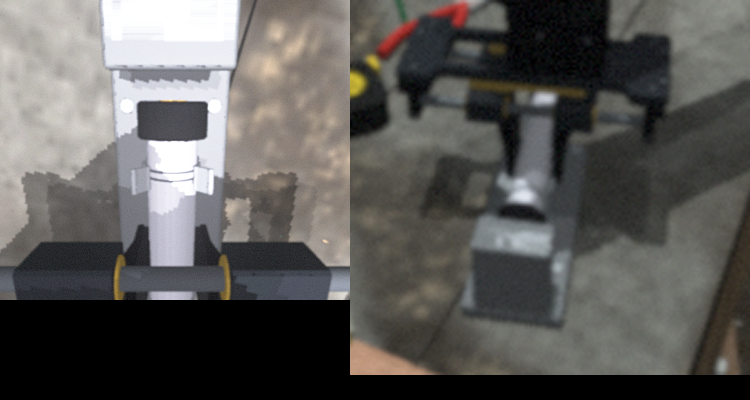

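It has reached the solid saddle: force rises steeply at grasp height 45.6 mm, which puts the axis at about 42 mm. The clip near the block (crop row 178) shows round the barrel. I'll ease off and slide it in.

Run:
```python
from h import *
np.set_printoptions(precision=4,suppress=True)
D=np.array([.4817,.219]);da=1.833;dx=np.array([np.cos(da),np.sin(da)]);pz=robot.pinch_z
def rep(r):
    s=robot.read_state();f=np.array(s['force']);print(r,'along',(s['tool_pos'][:2]-D)@dx,s['tool_pos'][2]-pz,'F along',f[:2]@dx,f,round(s['opening'],4),s['clock'])
    return f[:2]@dx
robot.line_to((*(D-.008*dx),.0465+pz),rate=.03);rep(0)
for u in (.0,.006,.010,.012,.014,.016,.018):
    r=robot.line_to((*(D+u*dx),.0465+pz),rate=.03,max_force=30)
    if rep(r)<-20: break
im=vision.get_image('wrist');save(im,'w5.png')
im=vision.get_image('scene');save(im,'s5.png')
a=cv2.imread('pics/w5.png')[0:300,150:500];b=cv2.resize(cv2.imread('pics/s5.png')[200:350,260:420],None,fx=2.5,fy=2.5,interpolation=2)
o=np.zeros((400,750,3),np.uint8);o[:300,:350]=a;o[:375,350:]=b
cv2.imwrite('pics/c5.png',o)
```

```text
0 along -0.007999745456408332 0.04661317277630885 F along 0.3297282200821897 [-4.6432 -0.9048  0.0392] 0.025 14.4417
False along 0.0002291772023834738 0.04617423048908841 F along -0.18534155017387388 [-4.3147 -1.3499 -4.2219] 0.0244 14.8583
False along 0.006223919999386824 0.04641139591994515 F along -0.7336363074001531 [-4.6166 -1.9986 -2.4219] 0.0248 15.2083
False along 0.010085329675506795 0.046503455958872945 F along -1.0154071314649 [-4.0027 -2.1256 -2.1527] 0.0246 15.4917
False along 0.011406141034980381 0.046419584030492574 F along -3.5103903882822816 [-3.6794 -4.6221 -2.0716] 0.0244 15.7417
False along 0.011667522546049355 0.046304666572511415 F along -8.911277486328999 [ -3.2675 -10.1036   0.6009] 0.0248 15.9917
False along 0.011880410276729666 0.04613740595742329 F along -14.767753299826667 [ -0.913  -15.5354   2.5142] 0.0249 16.2417
False along 0.012082697957512321 0.04597062018911343 F along -22.140480257023714 [ -1.1712 -23.2383   6.4591] 0.0244 16.4917
```

View pics/c5.png

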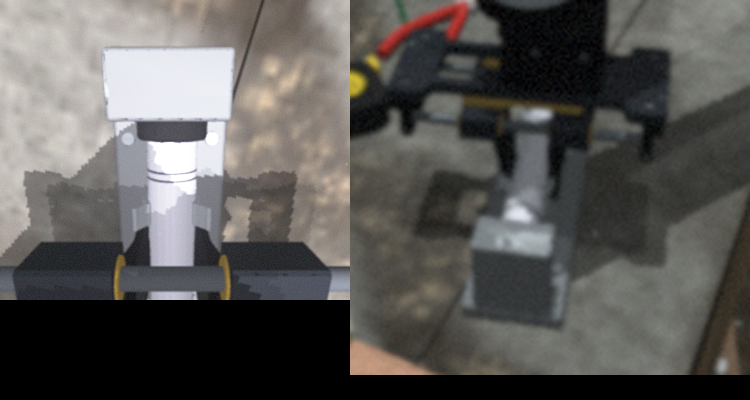

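It stopped against the block at +12 mm, the expected home position. Next I'll release, retreat and check the far clip and the neck.

Run:
```python
from h import *
np.set_printoptions(precision=4,suppress=True)
D=np.array([.4817,.219]);da=1.833;dx=np.array([np.cos(da),np.sin(da)]);pz=robot.pinch_z
robot.line_to((*(D+.012*dx),.0463+pz),rate=.03)
effector.move_gripper(.07)
robot.line_to((*(D+.012*dx),.16+pz),rate=.12)
robot.line_to((*(D-.015*dx),.24+pz),rate=.15)
home=D+.012*dx
im=vision.get_image('wrist');save(im,'w6.png')
x=models.silhouettes(im,'torch')
for x in x[:1]: print('wrist',x['p'],x['bbox'],*fit(im,x['mask'],TORCH,(*home,da),.042))
a=cv2.resize(im['frame'][80:300,220:420,::-1],None,fx=2,fy=2,interpolation=2).copy()
for w in place(TORCH,(*home,da),.042):
    h=cv2.convexHull(np.array([proj(im,v) for v in w]).astype(np.float32));cv2.polylines(a,[((h-[220,80]+.5)*2).astype(np.int32)],1,(0,0,255),1)
im=vision.get_image('scene');save(im,'s6.png')
b=cv2.resize(im['frame'][220:340,280:380,::-1],None,fx=3.6,fy=3.6,interpolation=2)
o=np.zeros((440,760,3),np.uint8);o[:440,:400]=a;o[:432,400:]=b;cv2.imwrite('pics/c6.png',o)
s=robot.read_state();print(s['clock'],s['force'],home)
```

```text
wrist 0.6 [304.5, 83.8, 35.0, 157.9] [0.4804 0.2235 1.8333] 0.8874679803848267
19.9083 [-0.2405  0.2173 -0.011 ] [0.4786 0.2306]
```

View pics/c6.png

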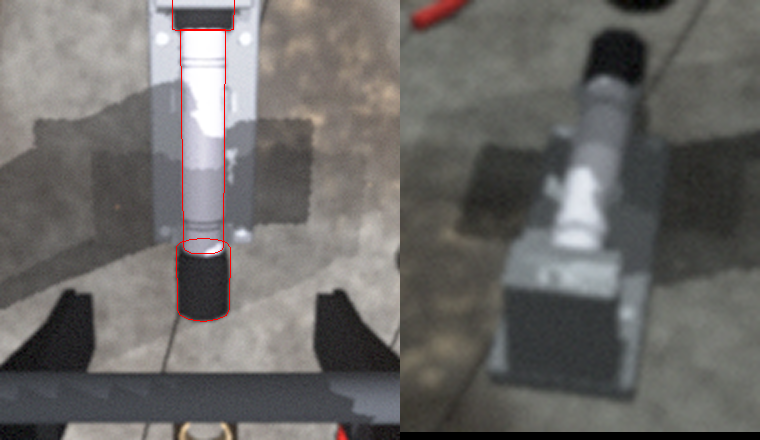

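The predicted outline at the home pose fits in the wrist view: head, neck at crop row ~245, and barrel. A pitch check in the scene view will show whether the far clip is snapped.

Run:
```python
from h import *
D=np.array([.4817,.219]);da=1.833;dx=np.array([np.cos(da),np.sin(da)]);home=D+.012*dx
for n in('scene','wrist','top'):
    im=vision.get_image(n);l=models.silhouettes(im,'torch')
    if not l: print(n,'none');continue
    m=l[0]['mask'].astype(np.float32)
    occ=1-render(im,place(DOCK,(*D,da)))  # ignore the dock's own region for the comparison
    for h in (-4,0,4,8,12,18):       # height error of clip0 end, mm
        t=-h/80e0; R=Rn.from_euler('y',-t*-1).as_matrix()
        parts=[(q-[.028,0,0])@R.T+[.028,0,0] for q in TORCH]   # pivots at clip1
        r=render(im,place(parts,(*home,da),.042))*occ;M=m*occ
        print(n,h,'neck dz',round(((np.array([-.066,0,0])-[.028,0,0])@R.T)[2]*1e3,1),'IoU',round(float(np.minimum(r,M).sum()/np.maximum(r,M).sum()),3))
```

```text
scene -4 neck dz 4.7 IoU 0.774
scene 0 neck dz 0.0 IoU 0.874
scene 4 neck dz -4.7 IoU 0.889
scene 8 neck dz -9.4 IoU 0.773
scene 12 neck dz -14.0 IoU 0.638
scene 18 neck dz -21.0 IoU 0.445
wrist -4 neck dz 4.7 IoU 0.929
wrist 0 neck dz 0.0 IoU 0.939
wrist 4 neck dz -4.7 IoU 0.888
wrist 8 neck dz -9.4 IoU 0.828
wrist 12 neck dz -14.0 IoU 0.757
wrist 18 neck dz -21.0 IoU 0.648
top -4 neck dz 4.7 IoU 0.929
top 0 neck dz 0.0 IoU 0.926
top 4 neck dz -4.7 IoU 0.935
top 8 neck dz -9.4 IoU 0.94
top 12 neck dz -14.0 IoU 0.933
top 18 neck dz -21.0 IoU 0.933
```

Level to within about 2 mm, so both clips are snapped. Handing in.

```bash
python3 -c "
from h import *
print(workorder.close_job(), robot.read_state()['clock'])"
```

```text
the job is handed in; nothing more can be done
the job is handed in; nothing more can be done
```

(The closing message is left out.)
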